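Close the crystal pot, crack the desiccator open and hold its lid ajar

ROBOT

A 6-joint arm with a two-finger parallel gripper is mounted at the origin on the work surface. World frame = base frame: x ahead of the robot, y to its left, z up, the work surface at z = 0. Lengths are in m, angles in rad, forces in N, time in s.
With the tool pointing down it reaches from about 0.35 to 0.95 m from the base axis. Payload 17.4 kg.
Tool frame: the origin (TCP) lies between the finger pads; the fingertips stand 17 mm ahead of it and the grasp point (between the pads) lies 2 mm behind it (bot.tcp_to_tips is the distance from the TCP to the fingertips, in m); x points along the fingers, z is the direction in which the jaws open and shut, and the axes are right-handed (so a half turn about x gives the same grasp; the last joint's range is limited). The gripper opens to 93 mm and grips with 3 to 60 N. Pads are 15 mm wide; open, the fingers measure 128 mm over their backs; the gripper's body (75 mm by 188 mm) begins 65 mm behind the grasp point.
Start: joints at [1.301, 0.116, 1.442, -0, 1.584, -0.038], TCP at [0.155, 0.657, 0.236] pointing down, gripper open.
Joint ranges: [-2.83, 2.83], [-0.83, 2.19], [0.07, 2.5], [-1.14, 4.28], [0.01, 3], [-2.97, 2.97]. Speed limits (rad/s): [1.89, 1.89, 2.22, 3.14, 3.14, 3.14].

INTERFACE

Orientations are given as a unit quaternion [w, x, y, z].
In Python, from plant import bot, optics gives the robot as it stands.
- The arm moves only by the shell command python3 -m jog 'ROWS' [OPENING] [FORCE]. ROWS is a JSON object of lists of equal length, an entry for each row: "offset": the shift along the tool's x, y, z in mm, a list of three; "turn": the turn, a rotation vector about the tool's x, y, z in degrees, a list of three. A call has 1 to 5 rows; each row is the pose to reach, as a shift and turn from the pose commanded when the call began, along the tool's axes at that moment; what a row does not reach only later rows make up. A row lasts 1/10 s, in which the tool goes at most 50 mm and 8.59 degrees, less where a joint would pass 70% of its speed; a pose out of reach is approached as far as the arm can. A call with a gripper value outside its range is refused whole. OPENING is the opening, from 0 (shut) to 1 (fully open), set as the call begins (- or left out, the last holds). The fingers move at their own pace and stop on an object; FORCE is the grip in N (left out, the last holds). Time passes only in rows, so rows that repeat a pose let the fingers close. It gives the time, the measured TCP pose, the force and the opening at its end, in the units of the state.
- bot.state(): the state, without advancing time (a new reading comes with each control period).
- optics.grab_frame(name): name is "scene" or "top" or "wrist"; returns a dict with "color" (400x640x3 uint8, red, green, blue), "K" (3x3 intrinsics, pixels), "world_from_camera" (4x4, takes a point from camera to world coordinates); the wrist camera has in their place "T_tool_cam" (4x4, takes a point from camera to tool coordinates, whose origin is the TCP and whose axes are the tool frame's). Camera axes: x right, y down, z forward; pixel columns grow to the right and rows downward; lengths in m; the calibration is good to about 2 mm. A picture is of the moment at which its call begins: read the wrist's pose just before it. There is no depth.
- bot.job_done(): hands the job in, once; it reports no verdict.
The state is a dict: "time": time; "joint_positions": joint angles; "joint_vel": joint speeds; "tau": joint torques, N m; "tool_pos": TCP position; "eef_rot": TCP orientation; "force": force on the tool from outside, world axes, zero at the start; "moment": the same for the moment, N m; "opening": finger opening in m.
Only numpy, scipy, OpenCV 4.12 (cv2) and the standard library are available. Lean on these libraries where they do the work, as an engineer would, in place of code of your own. Each camera call takes 0.05 s, during which the arm holds its last target. There are 200 camera calls.

TASK

The laser crystal is going back into dry storage. First press the loose white lid of its small pot straight down until it snaps home, level all round, and let go of it; then take the desiccator's lid by its knob, pull it free of its sticky gasket and finish while still holding it level over the jar, with an open gap about a finger's width (15 mm) all round, ready for me to take over. Do not fling the lid high when it comes free, and leave the pot and everything else standing where they are.

Things in the scene. Friction and masses are not known exactly. Their poses are not given: they have to be found in the camera images.
- pot: small round clear plastic pot, 84 mm across and 46 mm high, standing loose on the table, with a crystal in a metal mount inside; about 0.3 kg. Origin at the centre of its underside, z up. Its rim is at z = 46 mm
- pot_lid: round flat white plastic lid of the pot, 88 mm across, flange 5 mm thick, 45 g. Origin at the centre of the flange's underside, z up. It starts loose and level on the pot's sealing lip, the flange 8 mm above the rim; roughly 6 to 14 N snaps it past the lip (pressed far off-centre it can stay cocked; press again); home, the flange lies on the rim (origin 46 mm above the pot's)
- pot_lid_top (a point): centre of the flat top face of the pot's lid, 5 mm above the lid's origin: the place to press
- desiccator: clear glass round jar of the desiccator, 176 mm across its flange, with a black rubber gasket on top; fixed to the table by two low clamps at its foot (they reach 107 mm from its axis along its own +y and -y, 21 mm high). Origin at the centre of its underside, z up. The gasket's top, on which the lid sits, is at z = 116 mm
- desiccator_lid: clear glass domed lid, 172 mm across, upright black knob on top; 0.25 to 0.45 kg. Origin at the centre of its flange's underside, z up; crown 54 mm above it. It starts seated level on the gasket (origin 116 mm above the jar's). About 12 to 20 N of upward pull, weight included, breaks it free within about 3 mm, then the pull falls to the weight; its plug (9 mm deep) clears the seal once raised 9 mm
- knob_grip (a point): place to grip the desiccator lid's knob, on its axis, 80 mm above the lid's origin. The knob is an upright cylinder 33 mm in diameter from the dome's crown (54 mm above the lid's origin) to its flat top (96 mm)
- objective_long: bystander: steel microscope objective standing upright, 31 mm across, 62 mm high; origin under its centre
- objective_short: bystander: steel microscope objective standing upright, 32 mm across, 44 mm high; origin under its centre
- oil_bottle: bystander: small amber bottle beside the pot, 28 mm across, 58 mm high; origin under its centre
- hex_driver: bystander: screwdriver with a black handle lying on the table, 160 mm long; origin near its middle
- dish_holder: bystander: white square specimen holder with a round dish on it, 86 by 86 by 27 mm; origin under its centre
- mirror_mount: bystander, screwed to the table: mirror in a black mount on a steel post and round foot, 44 mm across, 89 mm high; origin under its centre
- slide_box: bystander: grey box for microscope slides, 77 by 107 by 36 mm; origin under its centre

How it is judged:
By the outcome, as a careful person would: the job done as asked, in the order asked, and still so for the second after the job is handed in, while the arm keeps its last pose, push and grip.
It also fails if it takes over 48 s, if anything falls off the work surface, if the arm or the gripper's body presses on something with over 40 N, if the wrist force passes 120 N, or if a joint passes its speed limit or range.

## Working session

There is one attempt and no reset: what is moved stays moved. The work goes in short steps, Python scripts to look and compute and a shell command to move; the robot and the scene stay as the last step left them, time stands still between calls to the robot, and variables do not carry over. Pictures are saved under pics/ and viewed, about 8 in all and at most 12, crops included, and the job is handed in when it is done.

```bash
mkdir -p pics; python3 - <<'E'
from plant import bot, optics
import cv2,numpy as np
print(bot.state())
for n in("scene","top"):
    f=optics.grab_frame(n); cv2.imwrite(f"pics/{n}0.png",f["color"][:,:,::-1]); print(n,f["K"],f["world_from_camera"])
    np.savez(f"pics/{n}0.npz",K=f["K"],T=f["world_from_camera"])
E
```

```text
{'time': 0.0, 'joint_positions': array([ 1.30122344e+00,  1.16509872e-01,  1.44229280e+00,  3.08731676e-06,
        1.58398817e+00, -3.77754395e-02]), 'joint_vel': array([ 0.00096033,  0.00055242, -0.00020257,  0.00016869,  0.00028473,
        0.00031873]), 'tau': array([-8.60257642e-04, -7.21253729e+01, -6.22623539e+01,  7.78973219e-02,
        2.36221415e-02, -5.67367124e-05]), 'tool_pos': array([0.15500703, 0.65676607, 0.23487196]), 'eef_rot': array([ 0.55412272, -0.43907513,  0.55480775,  0.43857656]), 'force': array([0.05641739, 0.41755035, 0.35155751]), 'moment': array([0.02133281, 0.02645604, 0.02604691]), 'opening': 0.0931376054740201}
scene [[474.78057733   0.         315.90560691]
 [  0.         474.78057733 203.54074454]
 [  0.           0.           1.        ]] [[ 1.25436097e-04  6.63905041e-01 -7.47816876e-01  1.49057097e+00]
 [ 9.99974783e-01 -5.39317595e-03 -4.62028055e-03  1.76240342e-02]
 [-7.10053555e-03 -7.47797439e-01 -6.63888976e-01  9.55518288e-01]
 [ 0.00000000e+00  0.00000000e+00  0.00000000e+00  1.00000000e+00]]
top [[497.69961973   0.         318.3552063 ]
 [  0.         497.69961973 209.51534017]
 [  0.           0.           1.        ]] [[-0.00167087 -0.98911778  0.14711638  0.34265229]
 [-0.99984282  0.00424915  0.01721295 -0.0059587 ]
 [-0.01765075 -0.1470645  -0.98896941  1.54523207]
 [ 0.          0.          0.          1.        ]]
```

View pics/scene0.png

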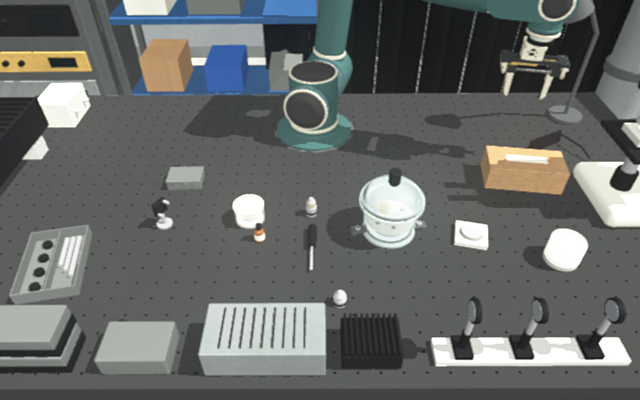

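View pics/top0.png

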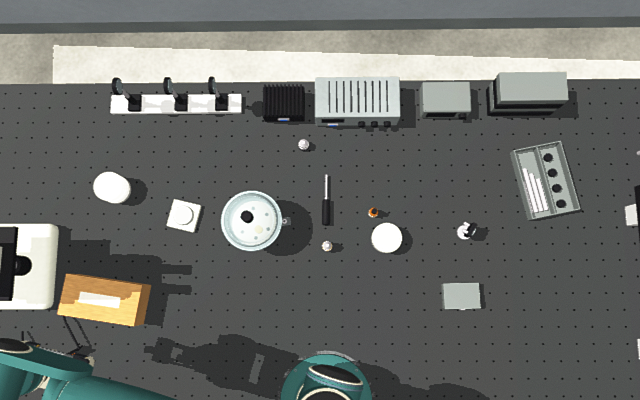

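The scene view shows the pot at (249,212), the bottle at (259,233) and the jar's knob at (395,178). In the top view the pot lid is at (387,238), the bottle at (374,213) and the knob at (247,216). I'll enlarge these for better readings.

```bash
python3 - <<'E'
import cv2,numpy as np
t=cv2.imread("pics/top0.png");s=cv2.imread("pics/scene0.png")
a=cv2.resize(t[175:260,215:415],None,fx=4,fy=4,interpolation=cv2.INTER_CUBIC)
b=cv2.resize(s[165:250,230:430],None,fx=4,fy=4,interpolation=cv2.INTER_CUBIC)
b=b[:260]
cv2.imwrite("pics/crop.png",np.vstack([a[:340],b]))
E
```

```text
(no output)
```

View pics/crop.png

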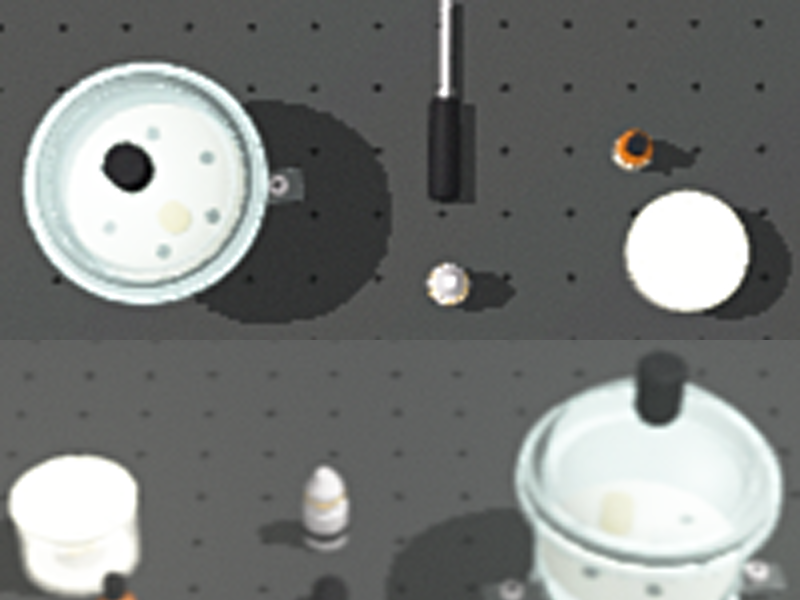

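```bash
cat > h.py <<'E'
import numpy as np
def ray(K,T,uv):
    d=T[:3,:3]@np.linalg.solve(K,[*uv,1]); return T[:3,3],d
def atz(n,uv,z):
    f=np.load(f"pics/{n}0.npz"); o,d=ray(f["K"],f["T"],uv); return (o+d*(z-o[2])/d[2]).round(4)
E
python3 - <<'E'
from h import *
for z in(.059,): print("potlid",atz("top",(386.75,237.75),z),atz("scene",(248.3,202.75),z))
print("knob",atz("top",(247,216.5),.192),atz("scene",(395.5,171.75),.212))
print("jar flange",atz("top",(215+146/4,175+183/4),.116))
print("bottle",atz("top",(215+633/4,175+149/4),.04),"obj",atz("top",(215+448/4,175+284/4),.04))
print("clamp",atz("top",(215+280/4,175+184/4),.02),atz("scene",(230+512/4,165+249/4),.02),atz("scene",(230+758/4,165+230/4),.02))
print("driver",atz("top",(215+444/4,175+200/4),.015),"mirror",atz("top",(466,231),.05),"dish",atz("top",(184,216),.02))
E
```

```text
potlid [ 0.4776 -0.1843  0.059 ] [ 0.4757 -0.1816  0.059 ]
knob [0.5254 0.2139 0.192 ] [0.5328 0.2151 0.212 ]
jar flange [0.5231 0.2129 0.116 ]
bottle [ 0.5574 -0.1472  0.04  ] obj [ 0.4549 -0.0057  0.04  ]
clamp [0.5341 0.1238 0.02  ] [0.538  0.1293 0.02  ] [0.5201 0.3047 0.02  ]
driver [ 0.5218 -0.0029  0.015 ] mirror [ 0.498  -0.4232  0.05  ] dish [0.551  0.4382 0.02  ]
```

```bash
cat >> h.py <<'E'
from scipy.spatial.transform import Rotation
def rel(s,p):
    q=s["eef_rot"]; R=Rotation.from_quat([q[1],q[2],q[3],q[0]]).as_matrix()
    return (R.T@(np.array(p)-s["tool_pos"])*1000).round(1)
E
python3 - <<'E'
from h import *; from plant import bot,optics
s=bot.state(); q=s["eef_rot"]
print(Rotation.from_quat([q[1],q[2],q[3],q[0]]).as_matrix().round(3))
print(rel(s,[.4768,-.183,.24]), rel(s,[.526,.214,.26]))
f=optics.grab_frame("wrist");print(f["K"],f["T_tool_cam"].round(3))
E
```

```text
[[-0.    -0.973  0.23 ]
 [-0.001  0.23   0.973]
 [-1.     0.    -0.001]]
[  -4.3 -506.1 -743.4] [ -24.7 -462.8 -345.7]
[[287.58697285   0.         314.1915458 ]
 [  0.         287.58697285 197.43538684]
 [  0.           0.           1.        ]] [[-0.    -0.254  0.967 -0.147]
 [-0.    -0.967 -0.254  0.071]
 [ 1.    -0.     0.    -0.001]
 [ 0.     0.     0.     1.   ]]
```

```bash
python3 -m jog '{"offset":[[-10,-27,-40],[-20,-54,-80],[-30,-81,-120],[-40,-108,-160],[-50,-135,-200]],"turn":[[0,0,0],[0,0,0],[0,0,0],[0,0,0],[0,0,0]]}' 0 20
python3 -m jog '{"offset":[[0,-28,-41],[0,-56,-82],[0,-84,-123],[0,-112,-164],[0,-140,-205]],"turn":[[0,0,0],[0,0,0],[0,0,0],[0,0,0],[0,0,0]]}'
python3 -m jog '{"offset":[[0,-28,-41],[0,-56,-82],[0,-84,-123],[0,-112,-164],[0,-140,-205]],"turn":[[0,0,0],[0,0,0],[0,0,0],[0,0,0],[0,0,0]]}'
python3 -m jog '{"offset":[[0,-26,-38],[0,-52,-76],[0,-76,-110],[0,-91,-133],[0,-91,-133]],"turn":[[0,0,0],[0,0,0],[0,0,0],[0,0,0],[0,0,0]]}'
python3 - <<'E'
from h import *; from plant import bot,optics; import cv2
s=bot.state();print(s)
f=optics.grab_frame("wrist");cv2.imwrite("pics/w1.png",f["color"][:,:,::-1])
np.savez("pics/w1.npz",K=f["K"],T=f["T_tool_cam"],p=s["tool_pos"],q=s["eef_rot"])
E
```

```text
time: 0.65
tool_pos: [0.2406, 0.4294, 0.2857]
eef_rot: [0.554, -0.439, 0.554, 0.439]
force: [0.9, -1.0, 0.7]
opening: 0.0579
time: 1.15
tool_pos: [0.3296, 0.1978, 0.2857]
eef_rot: [0.555, -0.439, 0.554, 0.439]
force: [1.6, 0.8, 0.2]
opening: 0.0176
time: 1.65
tool_pos: [0.4189, -0.0343, 0.2858]
eef_rot: [0.555, -0.439, 0.554, 0.439]
force: [0.8, 0.9, -0.3]
opening: 0.0003
time: 2.15
tool_pos: [0.4772, -0.185, 0.2846]
eef_rot: [0.555, -0.438, 0.556, 0.439]
force: [-0.2, 0.4, -0.1]
opening: 0.0004
{'time': 2.15, 'joint_positions': array([-4.19489737e-01, -2.50061542e-01,  1.71126897e+00, -4.22695125e-04,
        1.68218992e+00, -1.75573935e+00]), 'joint_vel': array([ 0.04841969, -0.0469974 ,  0.03326532,  0.01013721,  0.0190786 ,
        0.0459342 ]), 'tau': array([ -2.91024305, -39.66247559, -64.99458075,  -0.24791317,
        -0.29650756,  -0.88177498]), 'tool_pos': array([ 0.4772215 , -0.18503245,  0.28457585]), 'eef_rot': array([ 0.55465004, -0.43755419,  0.55550598,  0.43854619]), 'force': array([-0.20510947,  0.44201457, -0.14182728]), 'moment': array([-0.01898909,  0.03067597, -0.01153962]), 'opening': 0.0004257840736046367}
```

View pics/w1.png

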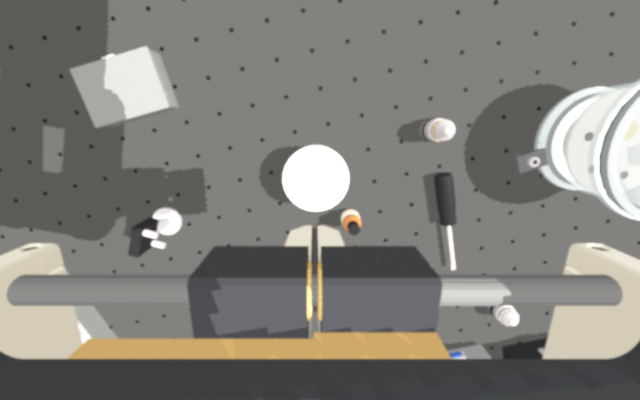

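The wrist view puts the pot lid's centre at about (316,178), with radius 34 px. The fingers are shut, with the tips near (316,232), and the bottle is at (351,221).

```bash
cat >> h.py <<'E'
def wrist_atz(n,uv,z):
    f=np.load(f"pics/{n}.npz"); W=np.eye(4);q=f["q"];W[:3,:3]=Rotation.from_quat([q[1],q[2],q[3],q[0]]).as_matrix();W[:3,3]=f["p"]
    o,d=ray(f["K"],W@f["T"],uv); return (o+d*(z-o[2])/d[2]).round(4)
E
python3 - <<'E'
from h import *; from plant import bot; import cv2
im=cv2.imread("pics/w1.png")
m=(im.min(2)>235).astype(np.uint8)
n,l,st,c=cv2.connectedComponentsWithStats(m)
for i in range(1,n):
    if st[i][4]>1500: print(st[i],c[i],wrist_atz("w1",c[i],.059))
print(wrist_atz("w1",(316,178),.059)); s=bot.state(); print(s["tool_pos"],rel(s,[.477,-.1835,.08]))
E
```

```text
[ 593   84   47  136 2731] [620.33467594 156.30648114] [0.5412 0.2059 0.059 ]
[ 282  145   68   67 3486] [315.53700516 178.06999426] [ 0.4773 -0.1841  0.059 ]
[ 0.4773 -0.1835  0.059 ]
[ 0.47687139 -0.1835885   0.28486115] [ 2.049e+02 -4.000e-01  1.000e-01]
```

```bash
python3 -m jog '{"offset":[[40,0,0],[80,0,0],[130,0,0],[170,0,0],[194,0,0]],"turn":[[0,0,0],[0,0,0],[0,0,0],[0,0,0],[0,0,0]]}'
python3 -m jog '{"offset":[[4,0,0],[8,0,0],[10,0,0],[12,0,0],[13,0,0]],"turn":[[0,0,0],[0,0,0],[0,0,0],[0,0,0],[0,0,0]]}'
python3 -m jog '{"offset":[[0,0,0],[1,0,0],[2,0,0],[2,0,0]],"turn":[[0,0,0],[0,0,0],[0,0,0],[0,0,0]]}'
```

```text
time: 2.7
tool_pos: [0.4755, -0.1809, 0.0885]
eef_rot: [0.554, -0.438, 0.555, 0.44]
force: [-0.5, -0.5, 1.0]
opening: 0.0002
time: 3.2
tool_pos: [0.4772, -0.1825, 0.0795]
eef_rot: [0.555, -0.439, 0.554, 0.438]
force: [0.4, -0.4, 0.4]
opening: 0.0005
time: 3.6
tool_pos: [0.4768, -0.1824, 0.0765]
eef_rot: [0.554, -0.439, 0.554, 0.439]
force: [-0.1, 0.5, 0.3]
opening: 0.0007
```

```bash
python3 -m jog '{"offset":[[1,0,0],[2,0,0],[2.5,0,0],[3,0,0]],"turn":[[0,0,0],[0,0,0],[0,0,0],[0,0,0]]}'
python3 -m jog '{"offset":[[0.5,0,0],[1,0,0],[1.5,0,0],[2,0,0]],"turn":[[0,0,0],[0,0,0],[0,0,0],[0,0,0]]}'
```

```text
time: 4.0
tool_pos: [0.4769, -0.1824, 0.0736]
eef_rot: [0.554, -0.439, 0.554, 0.439]
force: [0.3, -0.2, 3.5]
opening: 0.0001
time: 4.4
tool_pos: [0.4767, -0.1824, 0.0714]
eef_rot: [0.554, -0.439, 0.555, 0.439]
force: [-0.1, 0.4, -0.5]
opening: 0.0005
```

```bash
python3 -m jog '{"offset":[[1,0,0],[2,0,0],[2.5,0,0],[2.5,0,0]],"turn":[[0,0,0],[0,0,0],[0,0,0],[0,0,0]]}'
python3 -m jog '{"offset":[[0.5,0,0],[1,0,0],[1,0,0]],"turn":[[0,0,0],[0,0,0],[0,0,0]]}'
python3 -m jog '{"offset":[[0.5,0,0],[1,0,0],[1,0,0]],"turn":[[0,0,0],[0,0,0],[0,0,0]]}'
```

```text
time: 4.8
tool_pos: [0.4768, -0.1824, 0.069]
eef_rot: [0.554, -0.439, 0.555, 0.439]
force: [-0.1, -0.6, 0.1]
opening: 0.0004
time: 5.1
tool_pos: [0.4769, -0.1824, 0.0682]
eef_rot: [0.554, -0.439, 0.554, 0.439]
force: [-0.2, -0.4, 1.0]
opening: 0.001
time: 5.4
tool_pos: [0.4771, -0.1825, 0.068]
eef_rot: [0.555, -0.439, 0.554, 0.439]
force: [-3.8, 2.5, 9.9]
opening: 0.0007
```

```bash
python3 -m jog '{"offset":[[0.5,0,0],[0.8,0,0],[0.8,0,0]],"turn":[[0,0,0],[0,0,0],[0,0,0]]}'
python3 -m jog '{"offset":[[-5,0,0],[-30,0,0],[-75,0,0],[-120,0,0],[-120,0,0]],"turn":[[0,0,0],[0,0,0],[0,0,0],[0,0,0],[0,0,0]]}' 
python3 - <<'E'
from h import *; from plant import bot,optics; import cv2
s=bot.state();print(s["tool_pos"],s["force"],rel(s,[.526,.214,.3]))
f=optics.grab_frame("wrist");w=f["color"][:,:,::-1]
np.savez("pics/w2.npz",K=f["K"],T=f["T_tool_cam"],p=s["tool_pos"],q=s["eef_rot"])
c=optics.grab_frame("scene")["color"][:,:,::-1]
c=cv2.resize(c[165:250,200:300],(600,510),interpolation=cv2.INTER_CUBIC)[:300]
cv2.imwrite("pics/c2.png",np.vstack([cv2.resize(w[100:250,150:450],(600,300)),c]))
E
```

```text
time: 5.7
tool_pos: [0.4774, -0.1826, 0.0679]
eef_rot: [0.555, -0.439, 0.554, 0.438]
force: [-4.8, 2.2, 15.2]
opening: 0.0003
time: 6.2
tool_pos: [0.4785, -0.1832, 0.1927]
eef_rot: [0.556, -0.441, 0.553, 0.436]
force: [0.1, 0.1, 0.3]
opening: 0.0008
[ 0.47851972 -0.18316144  0.19273798] [0.0783341  0.0610751  0.33607795] [-108.2   44.2  397.3]
```

View pics/c2.png

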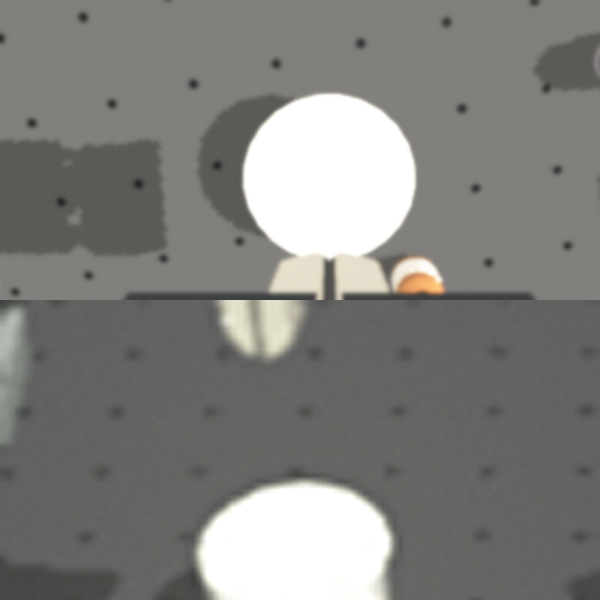

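The lid shows round and level at lid-top height 0.051 m, which is its home height. The bottle is undisturbed. Next is the desiccator.

```bash
python3 -m jog '{"offset":[[-35,4,30],[-70,8,60],[-105,13,95],[-108,18,143],[-108,23,190]],"turn":[[0,0,0],[0,0,0],[0,0,0],[0,0,0],[0,0,0]]}' 1 20
python3 -m jog '{"offset":[[0,5,48],[0,10,96],[0,14,144],[0,18,180],[0,21,207]],"turn":[[0,0,0],[0,0,0],[0,0,0],[0,0,0],[0,0,0]]}'
python3 -m jog '{"offset":[[0,0,0],[0,0,0],[0,0,0]],"turn":[[0,0,0],[0,0,0],[0,0,0]]}'
python3 - <<'E'
from h import *; from plant import bot,optics; import cv2
s=bot.state();print(s["tool_pos"],s["eef_rot"],rel(s,[.526,.214,.3]))
f=optics.grab_frame("wrist");cv2.imwrite("pics/w3.png",f["color"][:,:,::-1])
np.savez("pics/w3.npz",K=f["K"],T=f["T_tool_cam"],p=s["tool_pos"],q=s["eef_rot"])
a=cv2.imread("pics/scene0.png");b=optics.grab_frame("scene")["color"][:,:,::-1]
for im in(a,b):
    m=(im[190:240,225:280].min(2)>215); r,c=np.nonzero(m); print("pot mask",m.sum(),[(k+190,int(c[r==k].min()+225),int(c[r==k].max()+225)) for k in range(r.min(),r.min()+12,3)])
E
```

```text
time: 6.8
tool_pos: [0.4981, 0.0093, 0.2942]
eef_rot: [0.555, -0.439, 0.555, 0.439]
force: [0.6, -0.7, 0.1]
opening: 0.0357
time: 7.3
tool_pos: [0.5249, 0.2164, 0.2922]
eef_rot: [0.553, -0.439, 0.555, 0.44]
force: [0.4, 0.1, -1.1]
opening: 0.0756
time: 7.6
tool_pos: [0.5251, 0.2134, 0.2935]
eef_rot: [0.554, -0.439, 0.555, 0.439]
force: [-0.2, -0.4, -0.2]
opening: 0.0925
[0.52512568 0.21335996 0.2935171 ] [ 0.55416247 -0.43860458  0.55498667  0.43877075] [-6.5 -0.7  0.8]
pot mask 864 [(194, 246, 252), (197, 238, 260), (200, 235, 262), (203, 233, 263)]Traceback (most recent call last):
  File "<stdin>", line 7, in <module>
    return umr_minimum(a, axis, None, out, keepdims, initial, where)
ValueError: zero-size array to reduction operation minimum which has no identity
```

View pics/w3.png

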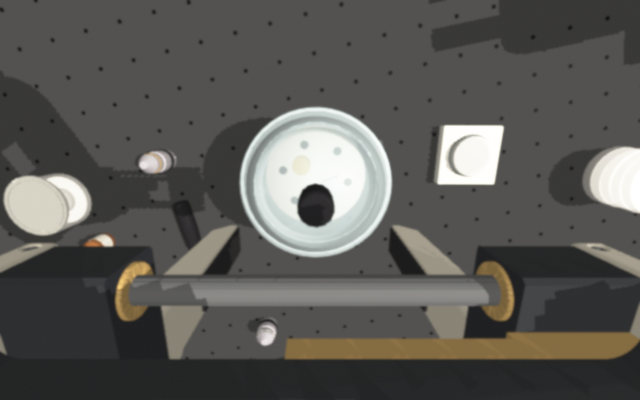

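The wrist view shows the knob at about (316,207) with its top face centred near (316,209). The jar's flange is centred at (316,182), between the open fingers.

```bash
python3 - <<'E'
from h import *; from plant import bot
print(wrist_atz("w3",(316,209),.212),wrist_atz("w3",(316,206),.196),wrist_atz("w3",(316,182),.118))
s=bot.state();print(s["time"],s["tool_pos"],rel(s,[.526,.214,.194]))
print("potlid",wrist_atz("w3",(35,205),.051),wrist_atz("w3",(35,205),.059))
E
```

```text
[0.524  0.2142 0.212 ] [0.5261 0.2138 0.196 ] [0.5206 0.2155 0.118 ]
7.7 [0.52525077 0.21317361 0.29412916] [100.1  -0.6   1. ]
potlid [ 0.4749 -0.1809  0.051 ] [ 0.4745 -0.1725  0.059 ]
```

```bash
python3 -m jog '{"offset":[[25,0,1],[50,0,1],[75,0,1],[92,0,1],[100,0,1]],"turn":[[0,0,0],[0,0,0],[0,0,0],[0,0,0],[0,0,0]]}'
python3 -m jog '{"offset":[[0,0,0],[0,0,0],[0,0,0],[0,0,0],[0,0,0]],"turn":[[0,0,0],[0,0,0],[0,0,0],[0,0,0],[0,0,0]]}' 0 35
python3 -m jog '{"offset":[[0,0,0],[0,0,0],[0,0,0],[0,0,0],[0,0,0]],"turn":[[0,0,0],[0,0,0],[0,0,0],[0,0,0],[0,0,0]]}'
python3 -c "
from plant import bot;s=bot.state();print(s['tool_pos'],s['eef_rot'],s['force'],s['moment'])"
```

```text
time: 8.2
tool_pos: [0.5251, 0.2144, 0.1929]
eef_rot: [0.554, -0.438, 0.555, 0.439]
force: [0.0, -0.5, 0.2]
opening: 0.0929
time: 8.7
tool_pos: [0.5256, 0.2151, 0.1949]
eef_rot: [0.555, -0.439, 0.554, 0.439]
force: [-0.2, -0.8, -0.1]
opening: 0.0575
time: 9.2
tool_pos: [0.5255, 0.2151, 0.1944]
eef_rot: [0.554, -0.439, 0.554, 0.439]
force: [0.0, -0.5, 0.8]
opening: 0.0322
[0.52546957 0.21506485 0.19435431] [ 0.55445944 -0.43883865  0.55444749  0.43884319] [ 0.01961781 -0.49150682  0.77786609] [-0.00316281  0.00172165 -0.04562437]
```

```bash
python3 -m jog '{"offset":[[-0.5,0,0],[-1,0,0],[-1.5,0,0],[-1.5,0,0]],"turn":[[0,0,0],[0,0,0],[0,0,0],[0,0,0]]}' 0 45
python3 -m jog '{"offset":[[-0.5,0,0],[-1,0,0],[-1,0,0]],"turn":[[0,0,0],[0,0,0],[0,0,0]]}'
python3 -m jog '{"offset":[[-0.5,0,0],[-1,0,0],[-1,0,0]],"turn":[[0,0,0],[0,0,0],[0,0,0]]}'
```

```text
time: 9.6
tool_pos: [0.5253, 0.2149, 0.1955]
eef_rot: [0.554, -0.439, 0.555, 0.439]
force: [0.4, 0.5, -5.8]
opening: 0.0327
time: 9.9
tool_pos: [0.5252, 0.2149, 0.1962]
eef_rot: [0.554, -0.439, 0.555, 0.439]
force: [-0.2, -0.3, -12.1]
opening: 0.0323
time: 10.2
tool_pos: [0.5255, 0.2151, 0.1981]
eef_rot: [0.555, -0.439, 0.554, 0.439]
force: [-0.9, 0.1, -6.5]
opening: 0.0323
```

```bash
python3 -m jog '{"offset":[[-1,0,0],[-2,0,0],[-3,0,0],[-4,0,0],[-5,0,0]],"turn":[[0,0,0],[0,0,0],[0,0,0],[0,0,0],[0,0,0]]}'
python3 -m jog '{"offset":[[-1.5,0,0],[-3,0,0],[-4.5,0,0],[-6,0,0],[-7,0,0]],"turn":[[0,0,0],[0,0,0],[0,0,0],[0,0,0],[0,0,0]]}'
python3 -m jog '{"offset":[[0,0,0],[0,0,0],[0,0,0],[0,0,0],[0,0,0]],"turn":[[0,0,0],[0,0,0],[0,0,0],[0,0,0],[0,0,0]]}'
python3 - <<'E'
from h import *; from plant import bot,optics; import cv2
s=bot.state();print(s["tool_pos"],s["eef_rot"],s["force"],s["moment"],s["opening"])
c=optics.grab_frame("scene")["color"][:,:,::-1]; cv2.imwrite("pics/scene4.png",c)
cv2.imwrite("pics/c4.png",cv2.resize(c[145:265,225:435],(798,456),interpolation=cv2.INTER_CUBIC))
E
```

```text
time: 10.7
tool_pos: [0.5256, 0.2151, 0.2033]
eef_rot: [0.555, -0.439, 0.554, 0.439]
force: [0.1, 0.6, -4.0]
opening: 0.0321
time: 11.2
tool_pos: [0.5255, 0.2151, 0.21]
eef_rot: [0.554, -0.439, 0.554, 0.439]
force: [0.5, 1.0, -4.7]
opening: 0.0325
time: 11.7
tool_pos: [0.5255, 0.2151, 0.2098]
eef_rot: [0.554, -0.439, 0.554, 0.439]
force: [0.3, 0.1, -4.3]
opening: 0.0322
[0.52547175 0.21507201 0.20982566] [ 0.55445977 -0.43884252  0.554454    0.43883068] [ 0.27042906  0.10418571 -4.29003772] [ 0.05308946 -0.00932308  0.02165157] 0.03221818312668992
```

View pics/c4.png

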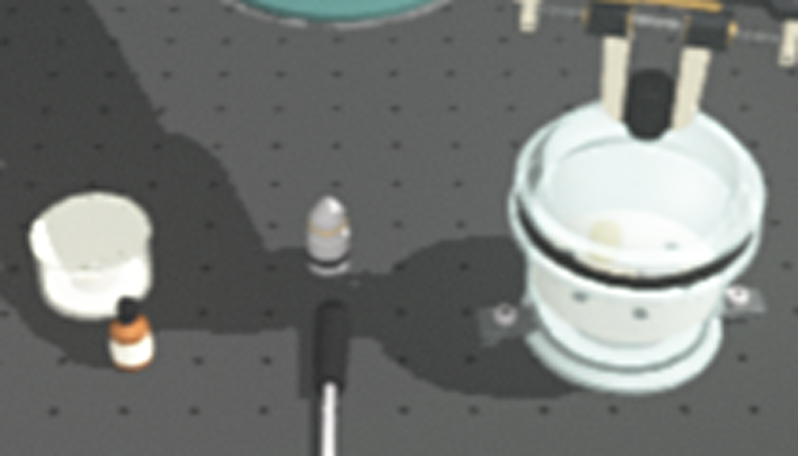

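```bash
python3 - <<'E'
import cv2,numpy as np
from plant import optics
t=optics.grab_frame("top")["color"][:,:,::-1]
a=cv2.imread("pics/scene0.png");b=cv2.imread("pics/scene4.png")
g=lambda im:cv2.resize(im[190:235,225:275],(400,360),interpolation=cv2.INTER_CUBIC)
B=np.clip(g(b).astype(float)*1.0,0,255).astype(np.uint8)
r=lambda im:cv2.resize(im[155:255,200:400],(400,200))
cv2.imwrite("pics/c5.png",np.vstack([np.hstack([(g(a)*.8).astype(np.uint8),B]),np.hstack([r(cv2.imread("pics/top0.png")),r(t)])]))
E
```

```text
(no output)
```

View pics/c5.png

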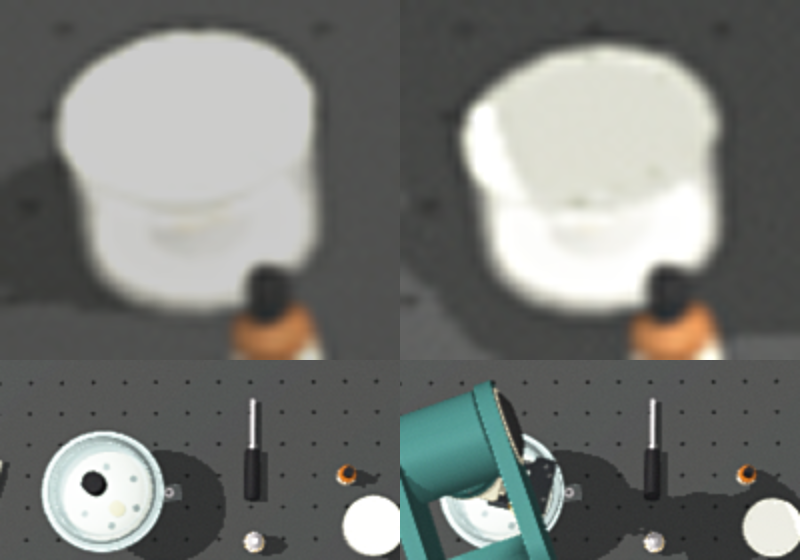

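```bash
python3 -c "
from plant import bot
bot.job_done(); s=bot.state(); print(s['time'],s['tool_pos'],s['force'],s['opening'])"
```

```text
the job is handed in; nothing more can be done
the job is handed in; nothing more can be done
```

I pressed the pot lid home and released it. I then pulled the desiccator lid free by its knob and left it held level over the jar with a gap of about 15 mm. The job was handed in at about 12 s.

- **Pot lid:** Resistance rose to about 3.5 N in the readings, then dropped. The fingers then met a firm stop with the lid top at z = 0.051 m, which is its home height, and I pressed to about 15 N there. In before and after pictures the lid sits about 7–8 mm lower and looks level, and the pot and oil bottle have not moved.
- **Desiccator lid:** It came free at about 12 N of upward pull, and the force then fell to about 4.3 N, which fits the lid's weight. It rose gently, about 2 mm between readings at the break. The tool rose 15.4 mm in all with no change of tilt, and the camera shows the lid level with an open gap at the front.
- **Limits of the checks:**
  - The lid was in shadow in the last picture, so its front edge was hard to read.
  - The 15.4 mm assumes the knob did not slip in the grip. I saw no sign that it did, but did not measure it.
  - I took the gap as flange to gasket. The lid's plug hangs 9 mm lower, so it clears the seal by about 6 mm.
  - The state reading I asked for after hand-in was refused, so the last readings are from just before it.
- **Other objects:** The oil bottle, screwdriver and nearer objective look unmoved in the last pictures. I did not check the objects farther off after the moves.

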